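# Sweep the draughts into the games tray

## Robot

A 6-joint arm with a two-finger parallel gripper is mounted at the origin on the work surface. World frame = base frame: x ahead of the robot, y to its left, z up, the work surface at z = 0. Lengths are in m, angles in rad, forces in N, time in s.
With the tool pointing down it reaches from about 0.375 to 0.9 m from the base axis. Payload 3.1 kg.
Tool frame: the origin (TCP) lies midway between the tips of the shut fingers; the grasp point (between the pads) lies 19 mm behind it (manip.pinch_z is the distance from the TCP to the grasp point, in m); z points along the fingers, y is the line along which they close (so a half turn about z gives the same grasp; the last joint's range is limited). The gripper opens to 85 mm and grips with 20 to 120 N. Pads are 22 mm wide; open, the fingers measure 114 mm over their backs; the gripper's body (76 mm by 85 mm) begins 54 mm behind the grasp point. The pads swing forward as they close: fully open they stand 13 mm farther back than shut.
Start: joints at [0.971, 0.527, 1.433, -0, 1.181, -0.178], TCP at [0.256, 0.57, 0.231] pointing down, gripper open.
Joint ranges: [-3.08, 3.08], [-0.75, 2.2], [0.22, 2.44], [-1.43, 4.57], [0, 2.65], [-2.85, 2.85]. Speed limits (rad/s): [2.79, 2.79, 3.14, 3.14, 3.14, 3.14].

## Interface

Orientations are given as a unit quaternion [x, y, z, w].
In Python, from station import manip, viewer, ticket gives the robot as it stands.
- The arm moves only by the shell command python3 -m creep 'ROWS' [FORCE]. ROWS is JSON, a list of rows, each an object with "slide": the shift along the tool's x, y, z in cm, a list of three; "angular": the turn, a rotation vector about the tool's x, y, z in rad, a list of three; "claw": the opening, from -1 (shut) to 1 (fully open). A call has 1 to 10 rows; each row shifts and turns the commanded pose from where the row before left it, along the tool's axes as they then stand; what a row does not reach is not made up. A row lasts 1/12 s, in which the tool goes at most 41.7 mm and 7.16 degrees, less where a joint would pass 70% of its speed; a pose out of reach is approached as far as the arm can. A call with a gripper value outside its range is refused whole. The fingers move at their own pace and stop on an object; FORCE is the grip in N (left out, the last holds). Time passes only in rows, so rows that do not move let the fingers close. It gives the time, the measured TCP pose, the force, the opening and the grip force at its end, in the units of the state.
- manip.sense(): the state, without advancing time (a new reading comes with each control period).
- viewer.snapshot(name): name is "side" or "top" or "wrist"; returns the picture (384x512x3 uint8, blue, green, red); there is no depth.
- viewer.calibration(name): a dict with "fov_y" (degrees; the focal length in pixels is half the picture's height over the tangent of half this angle, whatever the lens; pixels are square), "cx", "cy" (the principal point, pixels), "T" (4x4, takes a point from camera to world coordinates); the wrist camera has in their place "tool_from_camera" (4x4, takes a point from camera to tool coordinates, whose origin is the TCP and whose axes are the flange's). Camera axes: x right, y up, looking along -z (the intrinsics and any distortion apply to the point x, -y, -z); pixel columns grow to the right and rows downward; lengths in m; the calibration is good to about 2 mm. A picture is of the moment at which its call begins: read the wrist's pose just before it. calibration takes no time and is no camera call.
- ticket.sign_off(): hands the job in; it is judged then, once.
The state is a dict: "t": time; "q": joint angles; "qd": joint speeds; "tau": joint torques, N m; "tcp_pos": TCP position; "tool_rot": TCP orientation; "force": force on the tool from outside, world axes, zero at the start; "ft_torque": the same for the moment, N m; "finger_gap": opening from 0.0 (shut) to 1.0 (fully open); "gripper_force": force on a finger pad.
Only numpy, scipy, OpenCV 4.12 (cv2) and the standard library are available. Lean on these libraries where they do the work, as an engineer would, in place of code of your own. Each camera call takes 0.05 s, during which the arm holds its last target. There are 200 camera calls.

## Task

Clear the three flat round draughts off the coffee table: with the gripper's fingers, push each one along the table top through the open front of the wooden games tray until it lies wholly inside. Only slide them, never lift them. Leave the pawns, the sand timer, the coffee cup and the spectacles case standing where they are.

Things in the scene. Friction and masses are not known exactly. Their poses are not given: they have to be found in the camera images.
- tray: Wooden games tray fixed to the table: three walls 24 mm high, 8 mm thick, no front wall, no raised floor or sill. Inside 120 mm deep (its x) by 210 mm wide (its y). Origin: centre of the inside at table height. x points inwards: open front at x -60 mm, back wall at +60; side walls at y -105 and +105; z up. The front faces the robot's right (world -y).
- tray_mouth (a point): The middle of the tray's open front edge, at table height, where flat things slide straight in (60 mm before the tray's origin, along its -x). The front is turned at most 0.27 rad away from the world's -y.
- draught1: A plain dark wooden draught: flat round disc 32 mm across, 10 mm thick, about 15 g, loose, flat on the table. Origin: centre of its underside; z up; its yaw means nothing. The draughts and one pawn form a loose row before the tray's open front, in any order: centres about 50 mm apart (at least 44) along the tray's y, each 45 to 130 mm out from the front edge.
- draught2: A plain dark wooden draught: flat round disc 32 mm across, 10 mm thick, about 15 g, loose, flat on the table. Origin: centre of its underside; z up; its yaw means nothing. The draughts and one pawn form a loose row before the tray's open front, in any order: centres about 50 mm apart (at least 44) along the tray's y, each 45 to 130 mm out from the front edge.
- draught3: A plain dark wooden draught: flat round disc 32 mm across, 10 mm thick, about 15 g, loose, flat on the table. Origin: centre of its underside; z up; its yaw means nothing. The draughts and one pawn form a loose row before the tray's open front, in any order: centres about 50 mm apart (at least 44) along the tray's y, each 45 to 130 mm out from the front edge.
- pawn1: A turned wooden pawn, standing upright, foot 30 mm across, 47 mm tall, 30 g, loose; a bystander. Origin: centre of its underside. It stands in the row among the draughts, in any of its places.
- pawn2: A turned wooden pawn, standing upright, foot 30 mm across, 47 mm tall, 30 g, loose; a bystander. Origin: centre of its underside. It stands alone behind the row, 225 to 245 mm out from the tray's front edge.
- timer: A small sand timer, standing upright beside the row on its far side from the robot: two wooden discs 32 mm across joined by a glass, 70 mm tall, 60 g, loose; a bystander. Origin: centre of its underside.
- cup: A lidded takeaway coffee cup, 84 mm across at most, 122 mm tall, 250 g, loose, at the robot's left, beyond the tray; a bystander. Origin: centre of its underside.
- case: A black spectacles case, 60 x 160 x 36 mm, lying beyond the tray, at the robot's left, 120 g, loose; a bystander. Origin: centre of its underside.

How it is judged:
At the end, for the whole second after the job is handed in: All three draughts lie at rest and flat (tilted less than 0.3 rad) inside the tray: each centre between the side walls and the back wall and at least 14 mm inside the open front edge (tray x above -46 mm) (x of draught1 in the frame of tray between -0.046 and 0.06 m and y of draught1 in the frame of tray between -0.105 and 0.105 m and angle between each of draught1, draught2, draught3's own z axis and vertical below 0.3 rad and linear speed of each of draught1, draught2, draught3 below 0.01 m/s and x of draught2 in the frame of tray between -0.046 and 0.06 m and y of draught2 in the frame of tray between -0.105 and 0.105 m and x of draught3 in the frame of tray between -0.046 and 0.06 m and y of draught3 in the frame of tray between -0.105 and 0.105 m); the robot touches nothing.
It fails at once if a draught is lifted: its underside rises more than 13 mm above the table (height (world z) of any of draught1, draught2, draught3 above 0.013 m).
It fails at once if a pawn is shifted more than 15 mm or tipped by more than 0.35 rad (distance of any of pawn1, pawn2 from where it was at the start of the episode above 0.015 m or angle between any of pawn1, pawn2's own z axis and vertical above 0.35 rad).
It fails at once if the sand timer (timer) is shifted more than 15 mm or tipped by more than 0.35 rad (distance of timer from where it was at the start of the episode above 0.015 m or angle between timer's own z axis and vertical above 0.35 rad).
It fails at once if the coffee cup (cup) is shifted more than 15 mm or tipped by more than 0.35 rad (distance of cup from where it was at the start of the episode above 0.015 m or angle between cup's own z axis and vertical above 0.35 rad).
It fails at once if the spectacles case (case) is shifted more than 15 mm (distance of case from where it was at the start of the episode above 0.015 m).
It also fails if it takes over 51 s, if anything falls off the work surface, if the arm or the gripper's body presses on something with over 40 N, if the wrist force passes 120 N, or if a joint passes its speed limit or range.

## Working session

There is one attempt and no reset: what is moved stays moved. The work goes in short steps, Python scripts to look and compute and a shell command to move; the robot and the scene stay as the last step left them, time stands still between calls to the robot, and variables do not carry over. Pictures are saved under pics/ and viewed, at most 11 in all, crops included, and the job is handed in when it is done.

```bash
mkdir -p pics; python3 - <<'E'
from station import manip, viewer
import cv2
s=manip.sense(); print(s['t'],s['tcp_pos'],s['tool_rot'],s['finger_gap'])
for n in('top','side'):
    cv2.imwrite(f'pics/{n}0.png',viewer.snapshot(n)); print(viewer.calibration(n))
print(viewer.calibration('wrist'))
E
```

```text
0.0 [0.25546597 0.56961624 0.23034701] [ 2.09349718e-01  9.77840239e-01 -1.00356597e-03 -3.95026393e-04] 0.9943865963458808
{'fov_y': 47.930540062249364, 'cx': 258.2158017324784, 'cy': 192.21549342338483, 'T': array([[-3.14092606e-03,  9.75627717e-01, -2.19409873e-01,
         3.79867613e-01],
       [-9.99994357e-01, -3.32587858e-03, -4.73593049e-04,
         1.57324827e-01],
       [-1.19178110e-03,  2.19407148e-01,  9.75632658e-01,
         1.20702983e+00],
       [ 0.00000000e+00,  0.00000000e+00,  0.00000000e+00,
         1.00000000e+00]])}
{'fov_y': 49.105164580721485, 'cx': 257.3461701131728, 'cy': 188.54527315381938, 'T': array([[ 0.98303341,  0.12332443, -0.1357807 ,  0.48003448],
       [-0.18285714,  0.60059362, -0.77836403, -0.58039161],
       [-0.01444228,  0.78998632,  0.61295435,  0.60042864],
       [ 0.        ,  0.        ,  0.        ,  1.        ]])}
{'fov_y': 60.678415475155475, 'cx': 252.57327971304363, 'cy': 187.96034676859787, 'tool_from_camera': array([[ 7.53243497e-04,  9.64405838e-01,  2.64425439e-01,
         6.62214349e-02],
       [ 9.99999531e-01, -5.65454243e-04, -7.86292617e-04,
         7.81195105e-05],
       [-6.08784704e-04,  2.64425907e-01, -9.64405811e-01,
        -1.42498701e-01],
       [ 0.00000000e+00,  0.00000000e+00,  0.00000000e+00,
         1.00000000e+00]])}
```

View pics/top0.png

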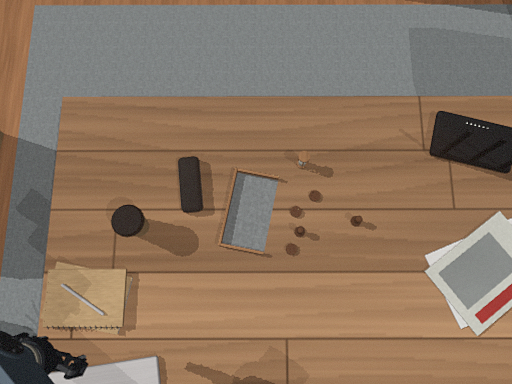

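View pics/side0.png

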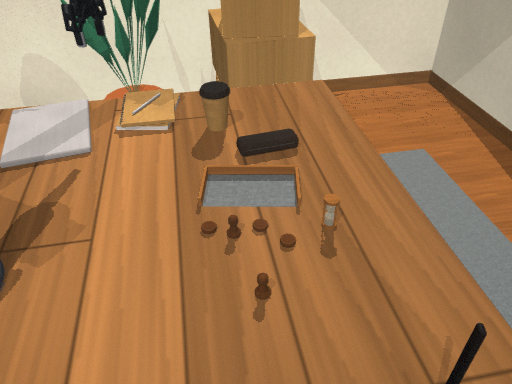

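```bash
python3 - <<'E'
import cv2
t=cv2.imread('pics/top0.png');s=cv2.imread('pics/side0.png')
cv2.imwrite('pics/tc.png',cv2.resize(t[140:265,210:370],None,fx=4.8,fy=4.8,interpolation=2))
cv2.imwrite('pics/sc.png',cv2.resize(s[160:300,190:350],None,fx=4.2,fy=4.2,interpolation=2))
E
```

```text
(no output)
```

View pics/tc.png

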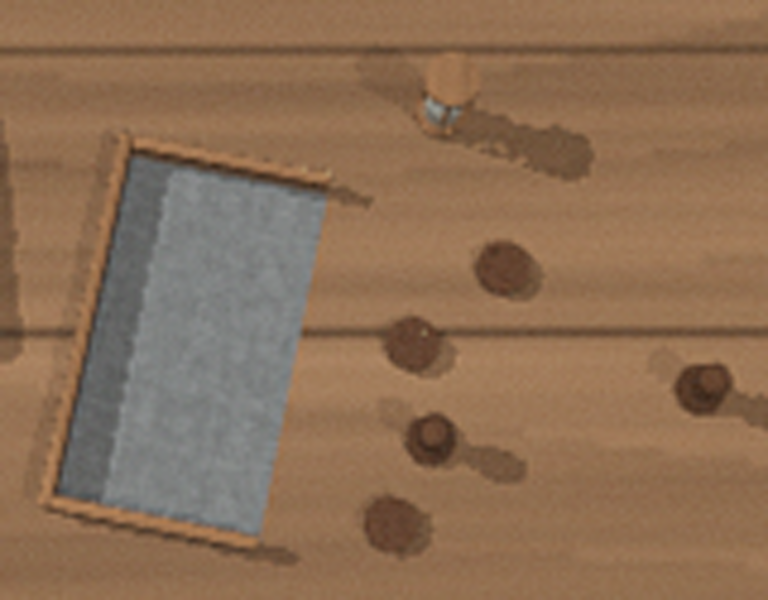

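View pics/sc.png

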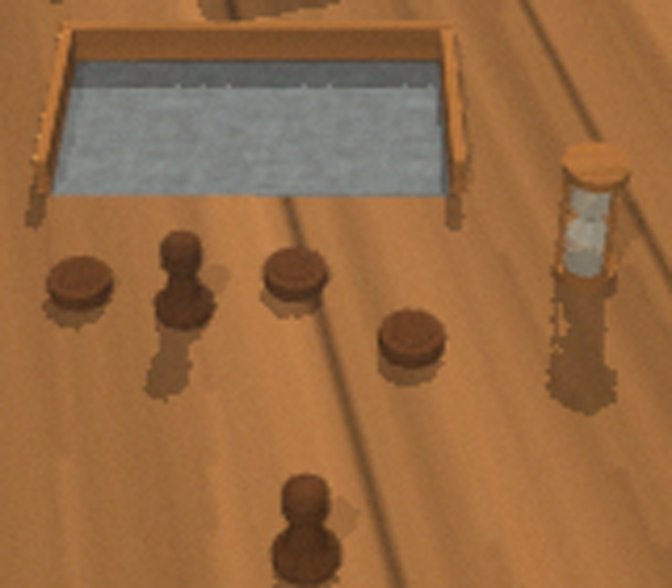

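Top crop (px of the 4.8× crop): draughts at (505,268), (413,344), (393,524); pawn1 foot (430,440), pawn2 (701,390), timer base (437,122); tray front edge floor (327,190)–(260,540). Side crop agrees: order from near the robot is draught C, pawn1, draught B, draught A, timer.

```bash
cat > h.py <<'E'
import numpy as np
from scipy.spatial.transform import Rotation as R
from station import manip, viewer
def ray(cal,u,v,z,T=None):
    f=192/np.tan(np.radians(cal['fov_y'])/2)
    T=cal['T'] if T is None else T
    d=T[:3,:3]@np.array([(u-cal['cx'])/f,-(v-cal['cy'])/f,-1]); o=T[:3,3]
    return (o+d*(z-o[2])/d[2])[:2]
E
python3 - <<'E'
from h import *
np.set_printoptions(precision=4,suppress=True)
P={'top':(4.8,210,140,dict(A=(505,268,.01),B=(413,344,.01),C=(393,524,.01),p1=(430,440,.006),p2=(701,390,.006),tm=(437,122,.004),f1=(327,190,0.),f2=(260,540,0.))),
'side':(4.2,190,160,dict(A=(411,333,.01),B=(296,268,.01),C=(80,278,.01),p1=(184,308,.005),p2=(306,558,.005),tm=(587,273,.004),f1=(450,195,0.),f2=(50,195,0.)))}
W={}
for n,(k,ox,oy,d) in P.items():
    c=viewer.calibration(n)
    W[n]={a:ray(c,(u+.5)/k-.5+ox,(v+.5)/k-.5+oy,z) for a,(u,v,z) in d.items()}
for a in W['top']: print(a,W['top'][a],W['side'][a])
M={a:(W['top'][a]+W['side'][a])/2 for a in W['top']}
e=M['f1']-M['f2'];print('w',np.linalg.norm(e));yy=-e/np.linalg.norm(e)  # tray y?
m=(M['f1']+M['f2'])/2
xi=np.array([-e[1],e[0]])/np.linalg.norm(e); yt=np.array([-xi[1],xi[0]])
print('mouth',m,'inward',xi,'yt',yt,'ang from +y',np.arctan2(-xi[0],xi[1]))
for a in M: print(a,'out %.4f lat %.4f'%(-(M[a]-m)@xi,(M[a]-m)@yt))
q=manip.sense()['tool_rot'];print(R.from_quat(q).as_matrix())
np.save('frame.npy',np.array([m,xi,yt]))
E
```

```text
A [ 0.6392 -0.0025] [ 0.6396 -0.0028]
B [0.5938 0.0528] [0.5949 0.0524]
C [0.4888 0.0666] [0.4896 0.0663]
p1 [0.5378 0.0438] [0.5372 0.0405]
p2 [ 0.5666 -0.1154] [ 0.5664 -0.1182]
tm [0.7307 0.0348] [0.7364 0.0267]
f1 [0.6896 0.1015] [0.6868 0.1026]
f2 [0.4808 0.143 ] [0.4801 0.1447]
w 0.21192536483982802
mouth [0.5843 0.123 ] inward [0.1972 0.9804] yt [-0.9804  0.1972] ang from +y -0.19854992893986026
A out 0.1123 lat -0.0787
B out 0.0670 lat -0.0237
C out 0.0741 lat 0.0821
p1 out 0.0885 lat 0.0300
p2 out 0.2385 lat -0.0298
tm out 0.0610 lat -0.1645
f1 out 0.0000 lat -0.1060
f2 out 0.0000 lat 0.1060
[[-0.9123  0.4094 -0.0011]
 [ 0.4094  0.9123 -0.0017]
 [ 0.0004 -0.002  -1.    ]]
```

```bash
r='x'; python3 -m creep '[{"slide":[0,0,0],"angular":[0,0,0.12],"claw":-0.67},{"slide":[0,0,0],"angular":[0,0,0.12],"claw":-0.67},{"slide":[0,0,0],"angular":[0,0,0.12],"claw":-0.67},{"slide":[0,0,0],"angular":[0,0,0.12],"claw":-0.67},{"slide":[0,0,0],"angular":[0,0,0.12],"claw":-0.67},{"slide":[0,0,0],"angular":[0,0,0.12],"claw":-0.67},{"slide":[0,0,0],"angular":[0,0,0.12],"claw":-0.67},{"slide":[0,0,0],"angular":[0,0,0.12],"claw":-0.67},{"slide":[0,0,0],"angular":[0,0,0.12],"claw":-0.67},{"slide":[0,0,0],"angular":[0,0,0.12],"claw":-0.67}]' 20
python3 -m creep '[{"slide":[0,0,0],"angular":[0,0,0.075],"claw":-0.67},{"slide":[0,0,0],"angular":[0,0,0.075],"claw":-0.67},{"slide":[-2.7,1.8,0],"angular":[0,0,0],"claw":-0.67},{"slide":[-2.7,1.8,0],"angular":[0,0,0],"claw":-0.67},{"slide":[-2.7,1.8,0],"angular":[0,0,0],"claw":-0.67},{"slide":[-2.7,1.8,0],"angular":[0,0,0],"claw":-0.67},{"slide":[-2.7,1.8,0],"angular":[0,0,0],"claw":-0.67},{"slide":[-2.7,1.8,0],"angular":[0,0,0],"claw":-0.67},{"slide":[-2.7,1.8,0],"angular":[0,0,0],"claw":-0.67},{"slide":[-2.7,1.8,0],"angular":[0,0,0],"claw":-0.67}]'
python3 -m creep '[{"slide":[-2.7,1.8,0],"angular":[0,0,0],"claw":-0.67},{"slide":[-2.7,1.8,0],"angular":[0,0,0],"claw":-0.67},{"slide":[-2.7,1.8,0],"angular":[0,0,0],"claw":-0.67},{"slide":[-2.7,1.8,0],"angular":[0,0,0],"claw":-0.67},{"slide":[-2.7,1.8,0],"angular":[0,0,0],"claw":-0.67},{"slide":[-2.7,1.8,0],"angular":[0,0,0],"claw":-0.67},{"slide":[-2.7,1.8,0],"angular":[0,0,0],"claw":-0.67},{"slide":[-2.7,1.8,0],"angular":[0,0,0],"claw":-0.67},{"slide":[0,0,0],"angular":[0,0,0],"claw":-0.67},{"slide":[0,0,0],"angular":[0,0,0],"claw":-0.67}]'
cat >> h.py <<'E'
def where():
    s=manip.sense(); m,xi,yt=np.load('frame.npy'); p=s['tcp_pos']; M=R.from_quat(s['tool_rot']).as_matrix()
    d=p[:2]-m
    print('t %.2f z %.4f out %.4f lat %.4f gap %.3f'%(s['t'],p[2],-d@xi,d@yt,s['finger_gap']),'yawerr %.3f'%np.arctan2(M[:2,0]@yt,M[:2,0]@xi),'tilt',M[:2,2].round(4),'F',s['force'].round(1))
E
python3 -c "from h import *;where()"
```

```text
t: 0.93
tcp_pos: [0.2556, 0.5699, 0.2307]
tool_rot: [0.727, 0.687, -0.001, 0.0]
force: [-0.2, -0.5, 0.2]
finger_gap: 0.168
gripper_force: 0.0
t: 1.77
tcp_pos: [0.3538, 0.3282, 0.2311]
tool_rot: [0.774, 0.633, -0.0, -0.0]
force: [0.5, 0.6, 0.3]
finger_gap: 0.165
gripper_force: 0.0
t: 2.6
tcp_pos: [0.4522, 0.088, 0.2311]
tool_rot: [0.776, 0.631, -0.0, -0.0]
force: [-0.8, -0.4, 0.5]
finger_gap: 0.165
gripper_force: 0.0
t 2.60 z 0.2311 out 0.0603 lat 0.1226 gap 0.165 yawerr -0.006 tilt [-0.0005  0.0003] F [-0.8 -0.4  0.5]
```

```bash
python3 -m creep '[{"slide":[-2.9,2.03,3],"angular":[0,0,0],"claw":-0.67},{"slide":[-2.9,2.03,3],"angular":[0,0,0],"claw":-0.67},{"slide":[0,0,3.7],"angular":[0,0,0.006],"claw":-0.67},{"slide":[0,0,3.7],"angular":[0,0,0],"claw":-0.67},{"slide":[0,0,3.6],"angular":[0,0,0],"claw":-0.67},{"slide":[0,0,3],"angular":[0,0,0],"claw":-0.67},{"slide":[0,0,1.5],"angular":[0,0,0],"claw":-0.67},{"slide":[0,0,0.8],"angular":[0,0,0],"claw":-0.67},{"slide":[0,0,0],"angular":[0,0,0],"claw":-0.67},{"slide":[0,0,0],"angular":[0,0,0],"claw":-0.67}]'
python3 - <<'E'
from h import *
import cv2
where()
cv2.imwrite('pics/w1.png',viewer.snapshot('wrist'))
E
```

```text
t: 3.43
tcp_pos: [0.477, 0.0319, 0.0147]
tool_rot: [0.776, 0.631, -0.0, -0.0]
force: [0.9, -0.3, 0.3]
finger_gap: 0.168
gripper_force: 0.0
t 3.43 z 0.0147 out 0.1104 lat 0.0872 gap 0.168 yawerr -0.007 tilt [-0.0002  0.0001] F [ 0.9 -0.3  0.3]
```

View pics/w1.png

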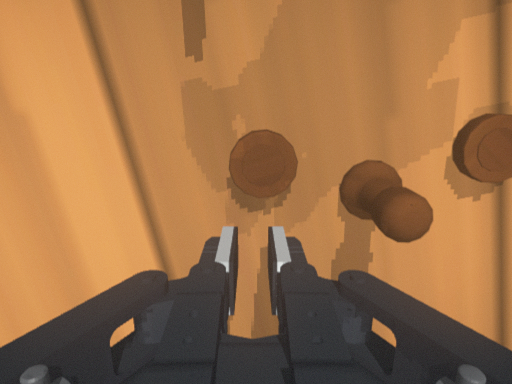

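Wrist view: disc C at (263,163), about 5 mm right of the finger gap centre (253); pawn1 at (372,190) well clear to the right. Centre, lower, push.

```bash
python3 -m creep '[{"slide":[0,0.5,0.4],"angular":[0,0,-0.007],"claw":-0.67},{"slide":[0,0,0.6],"angular":[0,0,0],"claw":-0.67},{"slide":[0.7,0,0],"angular":[0,0,0],"claw":-0.67},{"slide":[1,0,0],"angular":[0,0,0],"claw":-0.67},{"slide":[1,0,0],"angular":[0,0,0],"claw":-0.67},{"slide":[1,0,0],"angular":[0,0,0],"claw":-0.67},{"slide":[1,0,0],"angular":[0,0,0],"claw":-0.67}]'
python3 - <<'E'
from h import *
import cv2
where()
cv2.imwrite('pics/w2.png',viewer.snapshot('wrist'))
E
```

```text
t: 4.07
tcp_pos: [0.4915, 0.0775, 0.0046]
tool_rot: [0.774, 0.633, 0.0, 0.0]
force: [-0.6, -0.1, -0.1]
finger_gap: 0.168
gripper_force: 0.1
t 4.07 z 0.0046 out 0.0629 lat 0.0821 gap 0.168 yawerr -0.001 tilt [0.0002 0.    ] F [-0.6 -0.1 -0.1]
```

View pics/w2.png

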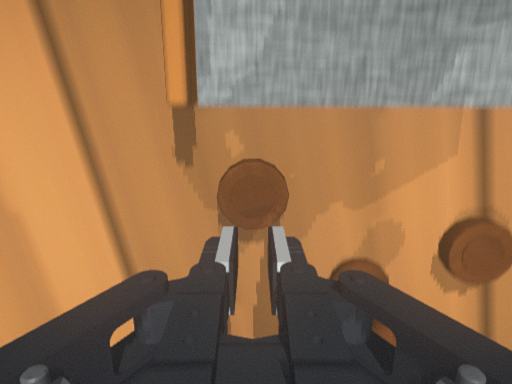

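The disc (252,193) sits centred in the cradle, and the pawn has been passed. Continue into the tray, steering off the side wall, then back out and up.

```bash
python3 -m creep '[{"slide":[1,0.2,0],"angular":[0,0,0],"claw":-0.67},{"slide":[1,0.25,0],"angular":[0,0,0],"claw":-0.67},{"slide":[1,0.25,0],"angular":[0,0,0],"claw":-0.67},{"slide":[1,0.25,0],"angular":[0,0,0],"claw":-0.67},{"slide":[1,0.25,0],"angular":[0,0,0],"claw":-0.67},{"slide":[1,0.2,0],"angular":[0,0,0],"claw":-0.67},{"slide":[0.7,0,0],"angular":[0,0,0],"claw":-0.67},{"slide":[0.3,0,0],"angular":[0,0,0],"claw":-0.67},{"slide":[0,0,0],"angular":[0,0,0],"claw":-0.67},{"slide":[0,0,0],"angular":[0,0,0],"claw":-0.67}]'
python3 - <<'E'
from h import *
import cv2
where()
cv2.imwrite('pics/w3.png',viewer.snapshot('wrist'))
E
```

```text
t: 4.95
tcp_pos: [0.5186, 0.142, 0.0043]
tool_rot: [0.774, 0.633, -0.0, -0.0]
force: [-0.4, -0.2, -0.0]
finger_gap: 0.165
gripper_force: 0.0
t 4.95 z 0.0043 out -0.0058 lat 0.0682 gap 0.165 yawerr -0.001 tilt [-0.0006 -0.0001] F [-0.4 -0.2 -0. ]
```

View pics/w3.png

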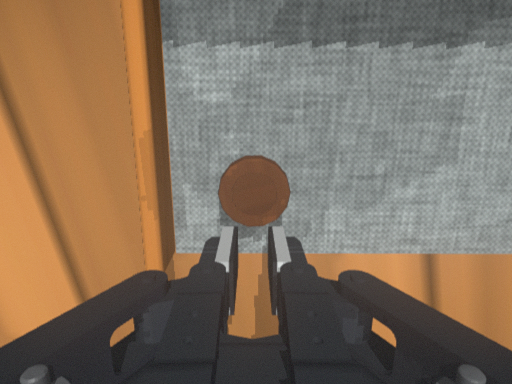

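C lies ~28 mm inside the edge. Next B (lat −24 mm).

```bash
python3 -m creep '[{"slide":[-2,0,0],"angular":[0,0,0],"claw":-0.67},{"slide":[0,0,-4],"angular":[0,0,0],"claw":-0.67},{"slide":[0,0,-4],"angular":[0,0,0],"claw":-0.67},{"slide":[-2.3,2.3,0],"angular":[0,0,0],"claw":-0.67},{"slide":[-2.3,2.3,0],"angular":[0,0,0],"claw":-0.67},{"slide":[-2.3,2.3,0],"angular":[0,0,0],"claw":-0.67},{"slide":[-2.2,2.3,0],"angular":[0,0,0],"claw":-0.67},{"slide":[0,0,0],"angular":[0,0,0],"claw":-0.67},{"slide":[0,0,3],"angular":[0,0,0],"claw":-0.67},{"slide":[0,0,0],"angular":[0,0,0],"claw":-0.67}]'
python3 - <<'E'
from h import *
import cv2
where()
cv2.imwrite('pics/w4.png',viewer.snapshot('wrist'))
E
```

```text
t: 5.83
tcp_pos: [0.5839, 0.0142, 0.0509]
tool_rot: [0.775, 0.632, -0.003, -0.003]
force: [-1.3, 0.2, -1.2]
finger_gap: 0.163
gripper_force: 0.0
t 5.83 z 0.0509 out 0.1067 lat -0.0211 gap 0.163 yawerr -0.004 tilt [-0.0078  0.0013] F [-1.3  0.2 -1.2]
```

View pics/w4.png

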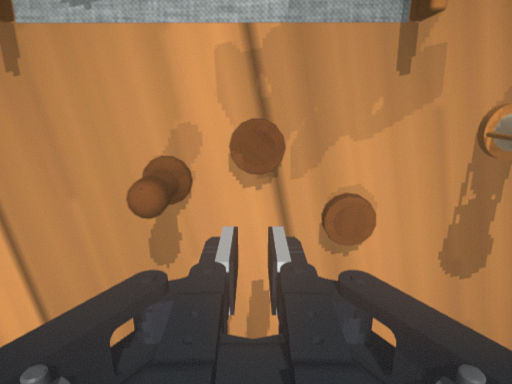

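B at (257,147), ~2.5 mm right of the gap centre; pawn1 (165,180) and A (349,219) clear.

```bash
python3 -m creep '[{"slide":[0,0.25,2.5],"angular":[0,0,0],"claw":-0.67},{"slide":[0,0,1.6],"angular":[0,0,0],"claw":-0.67},{"slide":[0,0,0.5],"angular":[0,0,0],"claw":-0.67},{"slide":[0,0,0],"angular":[0,0,0],"claw":-0.67}]'
python3 -c "from h import *;where()"
```

```text
t: 6.22
tcp_pos: [0.5881, 0.015, 0.0078]
tool_rot: [0.774, 0.633, -0.001, -0.001]
force: [0.7, 0.0, 0.3]
finger_gap: 0.166
gripper_force: 0.0
t 6.22 z 0.0078 out 0.1051 lat -0.0250 gap 0.166 yawerr -0.001 tilt [-0.0032  0.0005] F [0.7 0.  0.3]
```

```bash
python3 -m creep '[{"slide":[0.5,-0.1,0.3],"angular":[0,0,0],"claw":-0.67},{"slide":[1,0,0],"angular":[0,0,0],"claw":-0.67},{"slide":[1,0,0],"angular":[0,0,0],"claw":-0.67},{"slide":[1,0,0],"angular":[0,0,0],"claw":-0.67},{"slide":[1,0,0],"angular":[0,0,0],"claw":-0.67},{"slide":[1,0,0],"angular":[0,0,0],"claw":-0.67},{"slide":[1,-0.2,0],"angular":[0,0,0],"claw":-0.67},{"slide":[1,-0.2,0],"angular":[0,0,0],"claw":-0.67},{"slide":[1,-0.2,0],"angular":[0,0,0],"claw":-0.67}]'
python3 -m creep '[{"slide":[1,-0.2,0],"angular":[0,0,0],"claw":-0.67},{"slide":[1,-0.2,0],"angular":[0,0,0],"claw":-0.67},{"slide":[0.7,0,0],"angular":[0,0,0],"claw":-0.67},{"slide":[0.4,0,0],"angular":[0,0,0],"claw":-0.67},{"slide":[0,0,0],"angular":[0,0,0],"claw":-0.67},{"slide":[0,0,0],"angular":[0,0,0],"claw":-0.67}]'
python3 - <<'E'
from h import *
import cv2
where()
cv2.imwrite('pics/w5.png',viewer.snapshot('wrist'))
E
```

```text
t: 6.97
tcp_pos: [0.5994, 0.1003, 0.0055]
tool_rot: [0.774, 0.633, -0.0, -0.0]
force: [0.7, 0.9, 0.6]
finger_gap: 0.166
gripper_force: 0.2
t: 7.47
tcp_pos: [0.6019, 0.1304, 0.0054]
tool_rot: [0.774, 0.633, -0.0, 0.0]
force: [0.0, -0.4, -0.2]
finger_gap: 0.165
gripper_force: 0.0
t 7.47 z 0.0054 out -0.0107 lat -0.0157 gap 0.165 yawerr -0.001 tilt [-0.     -0.0001] F [ 0.  -0.4 -0.2]
```

View pics/w5.png

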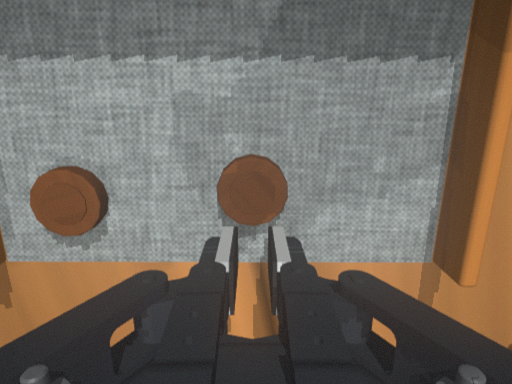

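B and C lie inside (rows 190–200, edge row 262). Now A.

```bash
python3 -m creep '[{"slide":[-2,0,0],"angular":[0,0,0],"claw":-0.67},{"slide":[0,0,-4],"angular":[0,0,0],"claw":-0.67},{"slide":[0,0,-3.5],"angular":[0,0,0],"claw":-0.67},{"slide":[-3.6,1.57,0],"angular":[0,0,0],"claw":-0.67},{"slide":[-3.6,1.57,0],"angular":[0,0,0],"claw":-0.67},{"slide":[-3.6,1.57,0],"angular":[0,0,0],"claw":-0.67},{"slide":[-3.5,1.57,0],"angular":[0,0,0],"claw":-0.67},{"slide":[0,0,1.5],"angular":[0,0,0],"claw":-0.67},{"slide":[0,0,3],"angular":[0,0,0],"claw":-0.67},{"slide":[0,0,0],"angular":[0,0,0],"claw":-0.67}]'
python3 - <<'E'
from h import *
import cv2
where()
cv2.imwrite('pics/w6.png',viewer.snapshot('wrist'))
E
```

```text
t: 8.35
tcp_pos: [0.6273, -0.0432, 0.031]
tool_rot: [0.775, 0.632, -0.003, -0.004]
force: [-1.9, -0.0, -0.8]
finger_gap: 0.168
gripper_force: 0.0
t 8.35 z 0.0310 out 0.1544 lat -0.0749 gap 0.168 yawerr -0.005 tilt [-0.0089  0.0022] F [-1.9 -0.  -0.8]
```

View pics/w6.png

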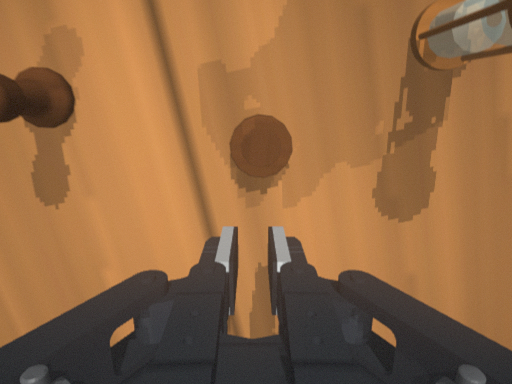

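A at (261,146), ~4 mm right of the gap centre; timer and pawn1 well clear.

```bash
python3 -m creep '[{"slide":[0,0.3,1.5],"angular":[0,0,0],"claw":-0.67},{"slide":[0,0,1],"angular":[0,0,0],"claw":-0.67},{"slide":[0.5,0,0],"angular":[0,0,0],"claw":-0.67},{"slide":[0,0,0],"angular":[0,0,0],"claw":-0.67}]'
python3 -c "from h import *;where()"
```

```text
t: 8.73
tcp_pos: [0.6346, -0.0364, 0.0107]
tool_rot: [0.774, 0.633, -0.0, -0.0]
force: [0.6, -0.9, -0.4]
finger_gap: 0.167
gripper_force: 0.0
t 8.73 z 0.0107 out 0.1463 lat -0.0807 gap 0.167 yawerr -0.001 tilt [-0.0009  0.0005] F [ 0.6 -0.9 -0.4]
```

```bash
python3 -m creep '[{"slide":[0,-0.2,0.5],"angular":[0,0,0],"claw":-0.67},{"slide":[1,0,0],"angular":[0,0,0],"claw":-0.67},{"slide":[1,0,0],"angular":[0,0,0],"claw":-0.67},{"slide":[1,0,0],"angular":[0,0,0],"claw":-0.67},{"slide":[1,0,0],"angular":[0,0,0],"claw":-0.67},{"slide":[1,0,0],"angular":[0,0,0],"claw":-0.67},{"slide":[1,0,0],"angular":[0,0,0],"claw":-0.67},{"slide":[1,-0.2,0],"angular":[0,0,0],"claw":-0.67},{"slide":[1,-0.2,0],"angular":[0,0,0],"claw":-0.67},{"slide":[1,-0.2,0],"angular":[0,0,0],"claw":-0.67}]'
python3 -c "from h import *;where()"
python3 -m creep '[{"slide":[1,-0.2,0],"angular":[0,0,0],"claw":-0.67},{"slide":[1,-0.2,0],"angular":[0,0,0],"claw":-0.67},{"slide":[1,-0.2,0],"angular":[0,0,0],"claw":-0.67},{"slide":[1,-0.1,0],"angular":[0,0,0],"claw":-0.67},{"slide":[1,0,0],"angular":[0,0,0],"claw":-0.67},{"slide":[0.6,0,0],"angular":[0,0,0],"claw":-0.67},{"slide":[0.3,0,0],"angular":[0,0,0],"claw":-0.67},{"slide":[0,0,0],"angular":[0,0,0],"claw":-0.67},{"slide":[0,0,0],"angular":[0,0,0],"claw":-0.67}]'
python3 -c "from h import *;where()"
python3 -m creep '[{"slide":[-2,0,0],"angular":[0,0,0],"claw":-0.67},{"slide":[-2,0,0],"angular":[0,0,0],"claw":-0.67},{"slide":[0,0,-4],"angular":[0,0,0],"claw":-0.67},{"slide":[0,0,-4],"angular":[0,0,0],"claw":-0.67},{"slide":[0,0,-4],"angular":[0,0,0],"claw":-0.67},{"slide":[0,0,-4],"angular":[0,0,0],"claw":-0.67},{"slide":[0,0,0],"angular":[0,0,0],"claw":-0.67},{"slide":[0,0,0],"angular":[0,0,0],"claw":-0.67}]'
python3 - <<'E'
from h import *
import cv2
where()
s=viewer.snapshot('side')
cv2.imwrite('pics/w7.png',viewer.snapshot('wrist'))
E
```

```text
t: 9.57
tcp_pos: [0.6448, 0.0533, 0.0054]
tool_rot: [0.774, 0.633, -0.0, -0.0]
force: [-0.1, 0.6, 0.7]
finger_gap: 0.165
gripper_force: 0.2
t 9.57 z 0.0054 out 0.0564 lat -0.0731 gap 0.165 yawerr -0.001 tilt [-0.0002 -0.0001] F [-0.1  0.6  0.7]
t: 10.32
tcp_pos: [0.6498, 0.1113, 0.0053]
tool_rot: [0.774, 0.633, -0.0, 0.0]
force: [0.2, -0.8, 0.3]
finger_gap: 0.166
gripper_force: 0.0
t 10.32 z 0.0053 out -0.0015 lat -0.0665 gap 0.166 yawerr -0.001 tilt [-0.0001 -0.0001] F [ 0.2 -0.8  0.3]
t: 10.98
tcp_pos: [0.6439, 0.0713, 0.1689]
tool_rot: [0.774, 0.633, 0.003, 0.002]
force: [0.3, 0.1, -1.1]
finger_gap: 0.164
gripper_force: 0.0
t 10.98 z 0.1689 out 0.0389 lat -0.0686 gap 0.164 yawerr -0.002 tilt [ 0.0071 -0.0005] F [ 0.3  0.1 -1.1]
```

View pics/w7.png

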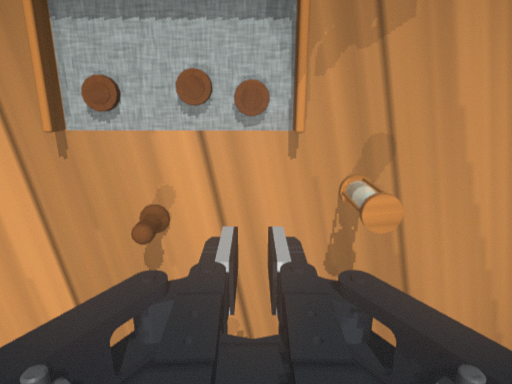

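All three draughts, at (100,93), (193,87) and (252,97), lie well inside the front edge (row 130); pawn1 and the timer are still standing.

```bash
python3 -c "
from station import ticket;print(ticket.sign_off())"
```

```text
the job is handed in; nothing more can be done
None
```

I slid all three draughts into the tray, each about 25–30 mm or more inside the open front, without touching any bystander, and handed the job in at about 11 s; the sign-off returned no verdict.

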